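Find the rivet cup that nests in the leaning holder

TASK

The blue leaning rivet holder on the green mat needs its cup: find out, by trying them in turn, which of the three cups hanging in the plywood rack nests all the way into it, push it fully home with its collar flat on the rim and leave it there. Hang every cup that does not fit back upright in the rack's slot, and leave the two holders farther back and the other things on the bench as they are.

Things in the scene. Friction and masses are not known exactly. Their poses are not given: they have to be found in the camera images.
- rack: plywood rack, fixed, 108 mm (its x) by 300 mm (its y): two boards (rails) along its y, each 28 mm wide, tops 60 mm above the bench, with a 52 mm wide, 52 mm deep slot between them along x = 0, closed at both ends. Three cups hang in it in a row along its y, about 90 mm apart, at x = 0. Origin: centre of the underside, z up
- cup_a: aluminium cup, 200 g, one of three alike from above: round collar 62 mm across, 36 mm tall (12 mm deep dish in its top), over a narrower foot hidden in the rack's slot. One foot is 36 mm across and 50 long, one 42 and 40, one 48 and 30, tapering 3 mm a side over the last 9 mm; which is which is not told. Origin: centre of the collar's underside (top of the foot), z up out of the collar. It hangs with it on the rack's rails
- cup_b: aluminium cup, 200 g, one of three alike from above: round collar 62 mm across, 36 mm tall (12 mm deep dish in its top), over a narrower foot hidden in the rack's slot. One foot is 36 mm across and 50 long, one 42 and 40, one 48 and 30, tapering 3 mm a side over the last 9 mm; which is which is not told. Origin: centre of the collar's underside (top of the foot), z up out of the collar. It hangs with it on the rack's rails
- cup_c: aluminium cup, 200 g, one of three alike from above: round collar 62 mm across, 36 mm tall (12 mm deep dish in its top), over a narrower foot hidden in the rack's slot. One foot is 36 mm across and 50 long, one 42 and 40, one 48 and 30, tapering 3 mm a side over the last 9 mm; which is which is not told. Origin: centre of the collar's underside (top of the foot), z up out of the collar. It hangs with it on the rack's rails
- station: thin green rubber mat, 170 by 150 mm, and on it, fixed, the rivet-cup holder to fill: blue round pot 72 mm across, 64 long, on a dark steel plate 120 by 104 mm with two low cheeks, leaning 30 degrees to the mat's -x, roughly to the robot. Cups stick in its bore unless pushed. Two holders like it, without a mat, stand farther back and are not used. Origin: on the bench straight below the mouth's centre, z up
- mouth (a point): centre of the rim's plane of the holder on the mat, 95 mm above the bench; z out of the mouth along the bore (30 degrees from vertical), y level. The bore is either 38.4 mm across and 52 deep, or 44.4 and 42, or 50.4 and 32; which is not told and changes. Only its own cup goes in until the collar lies on the rim: a larger foot stops at the mouth, a smaller one leaves the collar 8 mm or more proud
- rivet_jar: bystander, loose, not to be disturbed: amber glass jar with steel cap, 56 mm across, 75 mm tall, stands behind the rack; origin under its centre
- oil_bottle: bystander, loose, not to be disturbed: white bottle with yellow band and red cap, 50 mm across, 150 mm tall; origin under its centre
- hammer: bystander, loose, not to be disturbed: hammer lying flat, about 0.3 m long along its x
- screwdriver: bystander, loose, not to be disturbed: screwdriver lying flat along its x, about 0.2 m long
- wrench: bystander, loose, not to be disturbed: steel wrench lying flat along its x, about 0.2 m long
- parts_tray: bystander, loose, not to be disturbed: red open tray with a divider, 120 by 160 by 35 mm; origin under its centre
- stake_block: bystander, loose, not to be disturbed: dark wooden block 70 by 90 by 50 mm with a 24 mm steel stud 30 mm tall on top; origin under its centre
There are look-alikes about, which are no part of the job. What is shaped like the cup_a but pink is not meant.

How it is judged:
By the outcome, as a careful person would: the job done as asked, in the order asked, and still so for the second after the job is handed in, with the robot touching nothing.
It also fails if it takes over 72 s, if anything falls off the work surface, if the arm or the gripper's body presses on something with over 40 N, if the wrist force passes 120 N, or if a joint passes its speed limit or range.

ROBOT

A 6-joint arm with a two-finger parallel gripper is mounted at the origin on the work surface. World frame = base frame: x ahead of the robot, y to its left, z up, the work surface at z = 0. Lengths are in m, angles in degrees, forces in N, time in s.
With the tool pointing down it reaches from about 0.3 to 0.75 m from the base axis. Payload 8.5 kg.
Tool frame: the origin (TCP) lies between the finger pads; the fingertips stand env.finger_overhang ahead of it and the grasp point (between the pads) lies 2 mm behind it (env.finger_overhang is the distance from the TCP to the fingertips, in m); z points along the fingers, y is the line along which they close (so a half turn about z gives the same grasp; the last joint's range is limited). The gripper opens to 85 mm and grips with 20 to 120 N. Pads are 22 mm wide; open, the fingers measure 114 mm over their backs; the gripper's body (76 mm by 85 mm) begins 54 mm behind the grasp point. The pads swing forward as they close: fully open they stand 13 mm farther back than shut.
Start: joints at [-84.586, 21.807, 74.336, -0, 83.858, -12.336], TCP at [0.168, -0.524, 0.248] pointing down, gripper open.
Joint ranges: [-178.18, 178.18], [-50.72, 133.34], [12.68, 142.11], [-81.47, 261.47], [9.98, 163.14], [-165.26, 165.26]. Speed limits (degrees/s): [136.94, 136.94, 180, 180, 180, 180].

INTERFACE

Orientations are given as a 3x3 rotation matrix whose columns are the frame's x, y, z axes.
In Python, from rig import env gives the robot as it stands. The module is installed in compiled form; this text tells all that it offers.
- The arm moves only by the tool jog_arm, never from a script. Its arguments are lists of equal length, an entry for each row: "hand": the finger opening in m, from 0 to 0.0854; "travel": the shift along the world's x, y, z in m, a list of three; "yaw": the turn about the world's z in rad. A call has exactly 5 rows; each row shifts and turns the commanded pose from where the row before left it; what a row does not reach is not made up. A row lasts 1/8 s, in which the tool goes at most 62.5 mm and 10.7 degrees, less where a joint would pass 70% of its speed; a pose out of reach is approached as far as the arm can. A call is refused whole if a number of a shift passes 0.0625 or a number of a turn 0.188, either way. A call with a gripper value outside its range is refused whole. The fingers move at their own pace and stop on an object; "grip_force" is the grip in N (left out, the last holds). Time passes only in rows, so rows that do not move let the fingers close, or fill a call up. It gives the time, the measured TCP pose, the force, the opening and the grip force at its end, in the units of the state.
- env.observe(): the state, without advancing time (a new reading comes with each control period).
- env.get_image(name): name is "scene" or "top" or "wrist"; returns the picture (384x512x3 uint8, red, green, blue); there is no depth.
- env.calibration(name): a dict with "fx", "fy", "cx", "cy" (pixels), "k1" (the pictures are not rectified: a ray, as slopes to the right and down, at radius r is drawn at 1 + k1 r^2 times it, then the intrinsics apply), "position" and "rotation" of the camera in the world; the wrist camera has in their place "hand_eye" (4x4, takes a point from camera to tool coordinates, whose origin is the TCP and whose axes are the flange's). Camera axes: x right, y down, z forward; pixel columns grow to the right and rows downward; lengths in m; the calibration is good to about 2 mm. A picture is of the moment at which its call begins: read the wrist's pose just before it. calibration takes no time and is no camera call.
- env.close_job(): hands the job in; it is judged then, once.
The state is a dict: "time_s": time; "q": joint angles; "qvel": joint speeds; "joint_efforts": joint torques, N m; "position": TCP position; "tool_rot": TCP orientation; "ft_force": force on the tool from outside, world axes, zero at the start; "wrist_torque": the same for the moment, N m; "grip_width": finger opening in m; "gripper_force": force on a finger pad.
Only numpy, scipy, OpenCV 4.12 (cv2) and the standard library are available. Lean on these libraries where they do the work, as an engineer would, in place of code of your own. Each camera call takes 0.05 s, during which the arm holds its last target. There are 200 camera calls.

## Working session

There is one attempt and no reset: what is moved stays moved. The work goes in short steps, Python scripts to look and compute and a tool call to move; the robot and the scene stay as the last step left them, time stands still between calls to the robot, and variables do not carry over. Pictures are saved under pics/ and viewed, at most 13 in all, crops included, and the job is handed in when it is done.

Besides the shell and the picture viewer there is one more tool, called after "Request:" as name(argument=value, ...), one argument or row to a line, values as JSON. jog_arm: Moves the arm, as the interface text tells. Its arguments: {"type":"object","properties":{"hand":{"type":"array"},"travel":{"type":"array"},"yaw":{"type":"array"},"grip_force":{"type":"number"}},"required":["hand","travel","yaw"]}

```bash
mkdir -p pics; cat > h.py <<'E'
import numpy as np, cv2
from rig import env
def cam(n):
    c=env.calibration(n)
    if 'hand_eye' in c:
        s=env.observe(); T=np.eye(4); T[:3,:3]=s['tool_rot']; T[:3,3]=s['position']; T=T@np.array(c['hand_eye'])
        R,p=T[:3,:3],T[:3,3]
    else: R,p=np.array(c['rotation']),np.array(c['position'])
    return c,R,p
def ray(n,uv,C=None):
    c,R,p=C or cam(n)
    K=np.array([[c['fx'],0,c['cx']],[0,c['fy'],c['cy']],[0,0,1]])
    d=cv2.undistortPoints(np.array([[uv]],float),K,np.array([c['k1'],0,0,0.]))[0,0]
    return p,R@np.array([*d,1])
def at(n,uv,z,C=None):
    p,d=ray(n,uv,C); return p+d*(z-p[2])/d[2]
def proj(n,P,C=None):
    c,R,p=C or cam(n); v=(np.atleast_2d(P)-p)@R; s=v[:,:2]/v[:,2:]; s=s*(1+c['k1']*(s**2).sum(1,keepdims=True))
    return s*[c['fx'],c['fy']]+[c['cx'],c['cy']]
def save(n,f,crop=None,scale=1):
    im=env.get_image(n)[:,:,::-1]
    cv2.imwrite('pics/raw_'+f,im)
    if crop: a,b,c,d=crop; im=im[b:d,a:c]
    cv2.imwrite('pics/'+f,cv2.resize(im,None,fx=scale,fy=scale,interpolation=cv2.INTER_CUBIC))
E
python3 - <<'E'
from h import *
np.set_printoptions(precision=3,suppress=True)
save('top','top.png',None,1.5); save('scene','scene.png',None,1.5)
for n in('top','scene'): print(env.calibration(n))
print(env.calibration('wrist'),env.finger_overhang); print(env.observe())
E
```

```text
{'fx': 410.0340999204684, 'fy': 410.0340999204684, 'cx': 259.3240785918615, 'cy': 191.01538042690032, 'k1': -0.030702926173512318, 'position': array([ 0.38 , -0.014,  1.688]), 'rotation': array([[-0.028, -0.995,  0.1  ],
       [-0.999,  0.03 ,  0.016],
       [-0.019, -0.1  , -0.995]])}
{'fx': 422.18864496437186, 'fy': 422.18864496437186, 'cx': 255.2630826657256, 'cy': 194.5096143901144, 'k1': -0.09276850424500294, 'position': array([ 1.174, -0.09 ,  1.172]), 'rotation': array([[ 0.124,  0.862, -0.491],
       [ 0.992, -0.102,  0.071],
       [ 0.011, -0.496, -0.868]])}
{'fx': 276.4175041170089, 'fy': 276.4175041170089, 'cx': 257.0855249701975, 'cy': 191.86544252879037, 'k1': -0.036150765956778005, 'hand_eye': array([[-0.   , -0.957, -0.29 ,  0.074],
       [ 1.   ,  0.   , -0.001, -0.   ],
       [ 0.001, -0.29 ,  0.957, -0.126],
       [ 0.   ,  0.   ,  0.   ,  1.   ]])} 0.017
{'time_s': 0.1, 'q': array([-84.587,  21.837,  74.377,  -0.003,  83.858, -12.338]), 'qvel': array([ 0.082, -0.119, -0.137,  0.021,  0.068,  0.132]), 'joint_efforts': array([  0.005, -44.922, -23.166,  -0.   ,   0.004,   0.   ]), 'position': array([ 0.168, -0.524,  0.248]), 'tool_rot': array([[ 0.952,  0.305, -0.   ],
       [ 0.305, -0.952,  0.001],
       [ 0.   , -0.001, -1.   ]]), 'ft_force': array([0.061, 0.175, 0.339]), 'wrist_torque': array([0.042, 0.07 , 0.03 ]), 'gripper_force': 0.0, 'grip_width': 0.08515281775005709}
```

View pics/top.png

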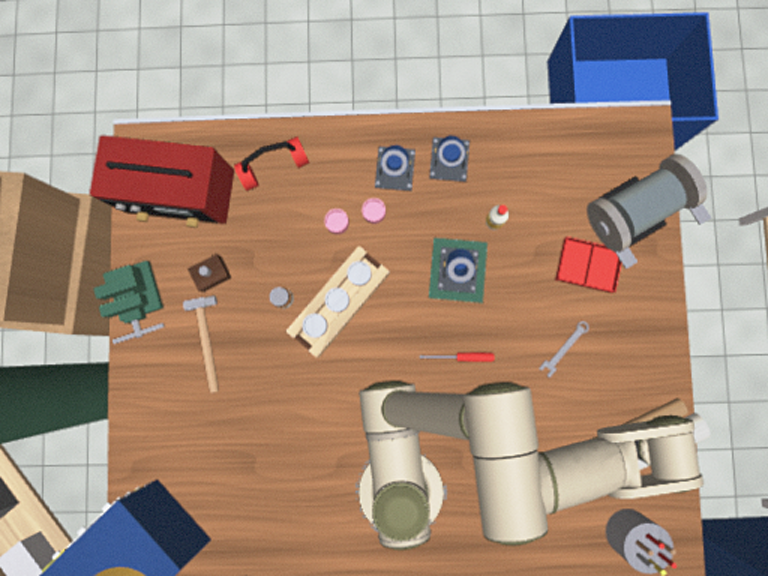

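View pics/scene.png

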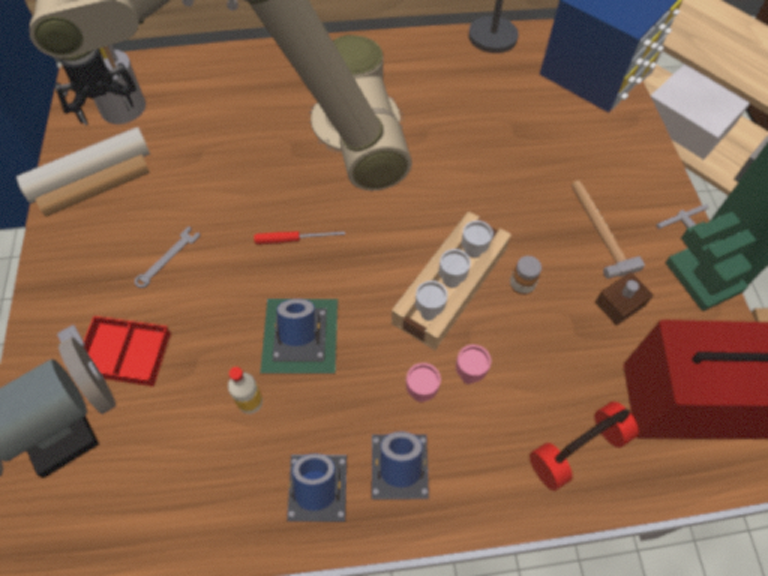

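```bash
python3 - <<'E'
from h import *
np.set_printoptions(precision=4,suppress=True)
im=cv2.imread('pics/raw_top.png')
a=cv2.resize(im[155:245,185:265],None,fx=5,fy=5,interpolation=cv2.INTER_CUBIC)
b=cv2.resize(im[150:210,275:335],None,fx=6,fy=6,interpolation=cv2.INTER_CUBIC)
h=max(a.shape[0],b.shape[0]); pad=lambda x:cv2.copyMakeBorder(x,0,h-x.shape[0],0,0,0)
cv2.imwrite('pics/crop.png',np.hstack([pad(a),pad(b)]))
hsv=cv2.cvtColor(im,cv2.COLOR_BGR2HSV)
# cups: bright, low-sat
m=((hsv[:,:,1]<45)&(hsv[:,:,2]>110)).astype(np.uint8); m[:155]=0;m[245:]=0;m[:,:185]=0;m[:,265:]=0
n,l,s,c=cv2.connectedComponentsWithStats(m)
for i in range(1,n):
    if s[i,4]>40: print('cup',c[i],s[i],at('top',c[i],0.096))
g=((hsv[:,:,0]>50)&(hsv[:,:,0]<95)&(hsv[:,:,1]>70)).astype(np.uint8); g[:150]=0;g[215:]=0;g[:,:275]=0;g[:,335:]=0
r=cv2.minAreaRect(cv2.findNonZero(g)); print('mat',r,[at('top',p,0.002) for p in cv2.boxPoints(r)])
w=((hsv[:,:,0]>10)&(hsv[:,:,0]<28)&(hsv[:,:,2]>185)&(hsv[:,:,1]<130)).astype(np.uint8); w[:155]=0;w[245:]=0;w[:,:185]=0;w[:,265:]=0
r=cv2.minAreaRect(cv2.findNonZero(cv2.morphologyEx(w,cv2.MORPH_OPEN,np.ones((2,2))))); print('rack',r,[at('top',p,0.06) for p in cv2.boxPoints(r)])
E
```

```text
cup [238.8978 181.5822] [231 174  17  17 225] [0.5804 0.0905 0.096 ]
cup [187.6795 197.2179] [185 191   7  13  78] [0.5249 0.2926 0.096 ]
cup [224.0708 199.3584] [216 191  17  17 226] [0.5123 0.15   0.096 ]
cup [209.1454 216.5903] [201 209  17  17 227] [0.4468 0.2095 0.096 ]
mat ((304.8578186035156, 179.65924072265625), (34.95753479003906, 38.97138595581055), 4.899092674255371) [array([ 0.52  , -0.0952,  0.002 ]), array([ 0.6816, -0.1146,  0.002 ]), array([ 0.6646, -0.2587,  0.002 ]), array([ 0.5034, -0.2379,  0.002 ])]
rack ((227.0, 197.5), (83.0, 76.0), 90.0) [array([0.6953, 0.2925, 0.06  ]), array([ 0.6855, -0.0146,  0.06  ]), array([ 0.3537, -0.0049,  0.06  ]), array([0.3618, 0.2961, 0.06  ])]
```

View pics/crop.png

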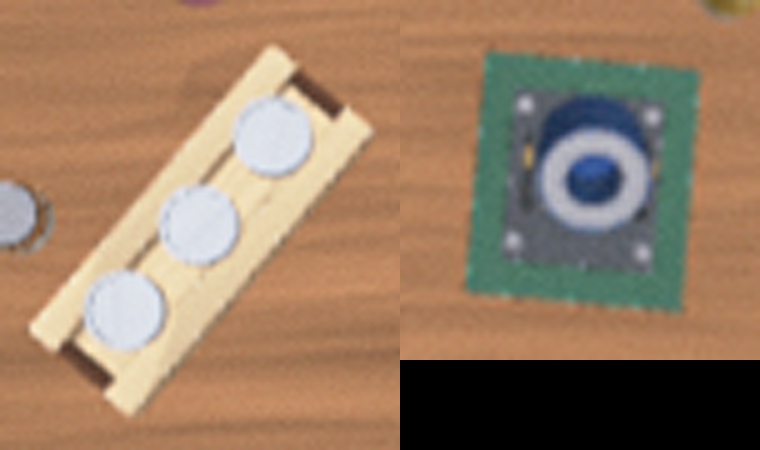

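The candidates in the top view (shown at 1.5x):
- **Aluminium cups:** in the rack at (315,325), (336,300) and (359,273).
- **Pink look-alikes:** at (336,221) and (373,210), rejected.
- **Steel jar cap:** at (280,297), rejected.
- **Holders:** the one on the green mat at (460,270) is the target. The ones at (395,162) and (451,153) have no mat, so I leave them.

The crop confirms three plain metal discs in the rack and the leaning pot on the mat. Its bore looks narrow, about half the rim's width. I start with the cup nearest the station, at about (0.580, 0.090).

Request:
jog_arm(
  hand=[0.085,0.085,0.085,0.085,0.085],
  travel=[
    [0.0275,0.041,0],
    [0.0275,0.041,0],
    [0.0275,0.041,0],
    [0.0275,0.041,0],
    [0.0275,0.041,0],
  ],
  yaw=[-0.145,-0.145,-0.14,0,0],
)

```text
time_s: 0.72
position: [0.3058, -0.3173, 0.2481]
tool_rot: [[0.993, -0.12, -0.0], [-0.12, -0.993, 0.0], [-0.0, -0.0, -1.0]]
ft_force: [0.5, -1.1, -0.3]
grip_width: 0.0848
gripper_force: 0.0
```

Request:
jog_arm(
  hand=[0.085,0.085,0.085,0.085,0.085],
  travel=[
    [0.0275,0.041,0],
    [0.0275,0.041,0],
    [0.0275,0.041,0],
    [0.0275,0.041,0],
    [0.0275,0.041,0],
  ],
  yaw=[0,0,0,0,0],
)

```text
time_s: 1.35
position: [0.4433, -0.1123, 0.2482]
tool_rot: [[0.993, -0.12, -0.0], [-0.12, -0.993, 0.0], [-0.0, -0.0, -1.0]]
ft_force: [0.9, -0.2, 0.1]
grip_width: 0.0849
gripper_force: 0.0
```

Request:
jog_arm(
  hand=[0.085,0.085,0.085,0.085,0.085],
  travel=[
    [0.0275,0.041,0],
    [0.0275,0.041,0],
    [0.0275,0.041,0],
    [0.0275,0.041,-0.02],
    [0,0,-0.02],
  ],
  yaw=[0,0,0,0,0],
)

```text
time_s: 1.98
position: [0.5535, 0.0528, 0.207]
tool_rot: [[0.993, -0.116, -0.0], [-0.116, -0.993, 0.0], [-0.0, -0.0, -1.0]]
ft_force: [-0.7, 0.4, -0.1]
grip_width: 0.0849
gripper_force: 0.0
```

```bash
python3 - <<'E'
from h import *
np.set_printoptions(precision=4,suppress=True)
s=env.observe(); print(s['time_s'],s['position'],s['tool_rot'][:,0]); C=cam('wrist')
save('wrist','w1.png',None,1)
print(proj('wrist',[[0.5804,0.0905,0.096],[0.5123,0.15,0.096]],C), 'mouth',at('top',(307.7,180),0.095))
np.save('C1.npy',np.array([C],dtype=object),allow_pickle=True)
im=cv2.imread('pics/raw_w1.png');hsv=cv2.cvtColor(im,cv2.COLOR_BGR2HSV)
m=((hsv[:,:,1]<45)&(hsv[:,:,2]>110)).astype(np.uint8)
n,l,st,c=cv2.connectedComponentsWithStats(m)
for i in range(1,n):
    if st[i,4]>300: print(c[i],st[i],at('wrist',c[i],.096,C))
E
```

```text
1.975 [0.5535 0.0528 0.207 ] [ 0.9932 -0.1163 -0.0003]
[[211.6155 169.8289]
 [162.2375 246.0387]] mouth [ 0.5787 -0.1787  0.095 ]
[489.102  140.1949] [ 468  106   44   59 1216] [ 0.579  -0.1527  0.096 ]
[209.344  166.0101] [ 173  132   73   71 3875] [0.584  0.0919 0.096 ]
[ 72.5325 218.9172] [ 39 200  44  40 338] [0.5494 0.229  0.096 ]
[161.9671 236.1864] [ 127  210   72   60 2125] [0.5225 0.148  0.096 ]
[ 21.8311 236.9534] [   0  216   45   43 1439] [0.5367 0.2863 0.096 ]
```

View pics/w1.png

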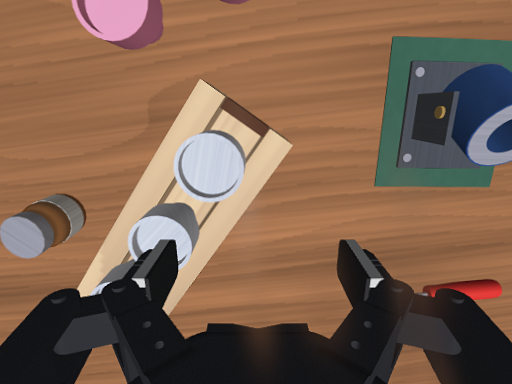

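The wrist view has the far cup at (209,166), which works out to about (0.582, 0.091). The pink cup at (120,10) is well clear. Moving above it, then down to grasp.

Request:
jog_arm(
  hand=[0.085,0.085,0.085,0.085,0.085],
  travel=[
    [0.0285,0.038,0],
    [0,0,-0.04],
    [0,0,-0.04],
    [0,0,-0.03],
    [0,0,-0.013],
  ],
  yaw=[0,0,0,0,0],
)

```text
time_s: 2.65
position: [0.5806, 0.0879, 0.0841]
tool_rot: [[0.993, -0.12, -0.003], [-0.12, -0.993, 0.0], [-0.003, 0.0, -1.0]]
ft_force: [0.6, -0.4, 0.6]
grip_width: 0.0847
gripper_force: 0.0
```

Request:
jog_arm(
  hand=[0.085,0.055,0.055,0.055,0.055],
  travel=[
    [0,0,0],
    [0,0,0],
    [0,0,0],
    [0,0,0],
    [0,0,0],
  ],
  yaw=[0,0,0,0,0],
  grip_force=30,
)

```text
time_s: 3.28
position: [0.5819, 0.0883, 0.0871]
tool_rot: [[0.993, -0.12, 0.003], [-0.12, -0.993, 0.0], [0.003, -0.001, -1.0]]
ft_force: [-1.2, 2.0, 5.9]
grip_width: 0.0607
gripper_force: 31.5
```

Request:
jog_arm(
  hand=[0.055,0.055,0.055,0.055,0.055],
  travel=[
    [0,0,0.02],
    [0,0,0.04],
    [0,0,0.04],
    [0,0,0.04],
    [0,0,0],
  ],
  yaw=[0,0,0,0,0],
)

```text
time_s: 3.9
position: [0.5821, 0.0882, 0.2292]
tool_rot: [[0.993, -0.12, 0.008], [-0.12, -0.993, -0.0], [0.008, -0.0, -1.0]]
ft_force: [-0.1, 0.1, -2.1]
grip_width: 0.0608
gripper_force: 33.5
```

```bash
python3 - <<'E'
from h import *
np.set_printoptions(precision=4,suppress=True)
s=env.observe(); print(s['time_s'],s['position'],s['ft_force'],env.finger_overhang)
C=cam('wrist')
a=env.get_image('wrist')[:,:,::-1]; b=env.get_image('scene')[:,:,::-1]; t=env.get_image('top')[:,:,::-1]
u,v=proj('scene',s['position'])[0].astype(int); print(u,v)
b=cv2.resize(b[v-50:v+80,u-65:u+65],(390,390),interpolation=cv2.INTER_CUBIC)
cv2.imwrite('pics/g1.png',np.hstack([cv2.resize(a[:384,100:510],(410,390)),b]))
E
```

```text
3.9 [0.5821 0.0882 0.2292] [-0.1384  0.0689 -2.1354] 0.017
290 171
```

View pics/g1.png

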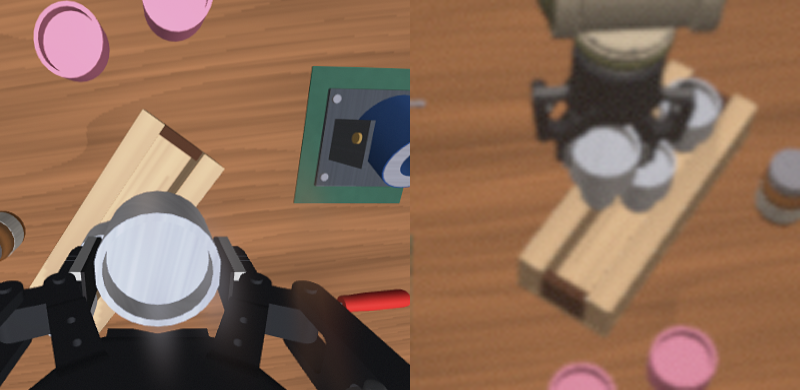

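The cup is held upright. The wrist view shows the dish centred at about (158,262) between the fingers, and in the scene view the foot hangs clear below the collar. I move to the near side of the holder to locate the mouth from close by.

Request:
jog_arm(
  hand=[0.055,0.055,0.055,0.055,0.055],
  travel=[
    [-0.018,-0.053,0],
    [-0.018,-0.053,0],
    [-0.018,-0.053,0],
    [-0.018,-0.053,0],
    [-0.018,-0.053,0],
  ],
  yaw=[0,0,0,0,0],
)

```text
time_s: 4.68
position: [0.49, -0.1782, 0.2242]
tool_rot: [[0.993, -0.12, -0.002], [-0.12, -0.993, 0.001], [-0.002, -0.001, -1.0]]
ft_force: [0.1, 0.4, -1.2]
grip_width: 0.0608
gripper_force: 33.5
```

Request:
jog_arm(
  hand=[0.055,0.055,0.055,0.055,0.055],
  travel=[
    [-0.03,0,0],
    [0,0,0],
    [0,0,0],
    [0,0,0],
    [0,0,0],
  ],
  yaw=[0,0,0,0,0],
)

```text
time_s: 5.3
position: [0.4616, -0.1765, 0.2251]
tool_rot: [[0.993, -0.119, -0.0], [-0.119, -0.993, 0.0], [-0.0, -0.0, -1.0]]
ft_force: [0.5, 0.4, -1.1]
grip_width: 0.0606
gripper_force: 33.6
```

```bash
python3 - <<'E'
from h import *
import pickle
np.set_printoptions(precision=4,suppress=True)
s=env.observe(); p=s['position'];print(p); C=cam('wrist'); pickle.dump((C,s),open('C2.pkl','wb'))
im=env.get_image('wrist')[:,:,::-1].copy(); cv2.imwrite('pics/raw_w2.png',im)
th=np.linspace(0,2*np.pi,60)
a=np.radians(-6.8); X=np.array([np.cos(a),np.sin(a),0]); Y=np.array([-np.sin(a),np.cos(a),0]); n=-.5*X+.866*np.array([0,0,1]); U=np.cross(Y,n)
M=np.array([.5787,-.1787,.095])
for r,col in((.036,(0,0,255)),(.0192,(0,255,255)),(.0252,(0,255,0))):
    q=proj('wrist',M+r*(np.outer(np.cos(th),U)+np.outer(np.sin(th),Y)),C)
    cv2.polylines(im,[np.int32(q)],True,col,1)
# collar top circle at TCP+9mm
q=proj('wrist',p+[0,0,.009]+.031*np.stack([np.cos(th),np.sin(th),0*th],1),C); cv2.polylines(im,[np.int32(q)],True,(255,0,255),1)
cv2.imwrite('pics/w2.png',cv2.resize(im,None,fx=1.5,fy=1.5))
E
```

```text
[ 0.4616 -0.1765  0.2251]
```

View pics/w2.png

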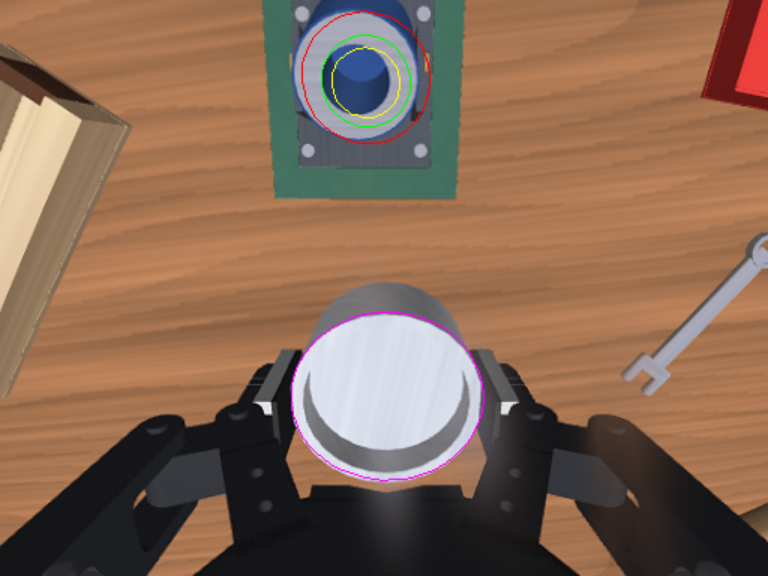

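```bash
python3 - <<'E'
from h import *
import pickle
from scipy.optimize import least_squares
np.set_printoptions(precision=4,suppress=True)
C,s=pickle.load(open('C2.pkl','rb'))
def ell(f,box,k=1):
    im=cv2.imread(f); a,b,c,d=box; im=cv2.resize(im[b:d,a:c],None,fx=4,fy=4,interpolation=cv2.INTER_CUBIC)
    h=cv2.cvtColor(im,cv2.COLOR_BGR2HSV); m=((h[:,:,1]<75)&(h[:,:,2]>115)).astype(np.uint8)
    cs,hi=cv2.findContours(m,cv2.RETR_CCOMP,cv2.CHAIN_APPROX_NONE)
    i=max(range(len(cs)),key=lambda i:cv2.contourArea(cs[i])); out=cs[i]
    ch=[j for j in range(len(cs)) if hi[0][j][3]==i]; inn=cs[max(ch,key=lambda j:cv2.contourArea(cs[j]))]
    r=[]
    for e in(cv2.fitEllipse(cv2.convexHull(out)),cv2.fitEllipse(cv2.convexHull(inn))):
        r.append(((np.array(e[0])+.5)/4-.5+[a,b],np.array(e[1])/4,e[2]))
    return r
ew=ell('pics/raw_w2.png',(190,0,290,100)); et=ell('pics/raw_top.png',(290,160,330,205))
Ct=cam('top')
print('w',ew,'\nt',et)
for i in(0,1):
    p1,d1=ray('wrist',ew[i][0],C); p2,d2=ray('top',et[i][0],Ct)
    for z in(.085,.09,.095): print(i,z,at('wrist',ew[i][0],z,C),at('top',et[i][0],z,Ct))
# mat corners via both
for n,f,CC,box in(('wrist','pics/raw_w2.png',C,(170,0,320,140)),('top','pics/raw_top.png',Ct,(275,150,335,215))):
    im=cv2.imread(f);a,b,c,d=box;h=cv2.cvtColor(im[b:d,a:c],cv2.COLOR_BGR2HSV)
    g=((h[:,:,0]>50)&(h[:,:,0]<95)&(h[:,:,1]>70)).astype(np.uint8);q=cv2.findNonZero(g)[:,0]+[a,b]
    lo=q[(q.sum(1)*0+q[:,1]-q[:,0]).argmax()],q[(q.sum(1)).argmax()]
    print(n,[(u,at(n,u,.002,CC)) for u in lo])
E
```

```text
w [(array([236.6604,  49.6329]), array([80.7215, 85.7461]), 152.93243408203125), (array([236.685 ,  52.4704]), array([45.5082, 48.3104]), 153.44224548339844)] 
t [(array([308.1484, 179.0053]), array([17.7515, 22.941 ]), 63.89840316772461), (array([306.7992, 179.3581]), array([8.7105, 9.7737]), 76.26764678955078)]
0 0.085 [ 0.5867 -0.1727  0.085 ] [ 0.5838 -0.1816  0.085 ]
0 0.09 [ 0.5857 -0.1729  0.09  ] [ 0.5832 -0.1811  0.09  ]
0 0.095 [ 0.5847 -0.1731  0.095 ] [ 0.5825 -0.1806  0.095 ]
1 0.085 [ 0.5844 -0.1724  0.085 ] [ 0.5826 -0.1763  0.085 ]
1 0.09 [ 0.5835 -0.1726  0.09  ] [ 0.5819 -0.1758  0.09  ]
1 0.095 [ 0.5825 -0.1728  0.095 ] [ 0.5813 -0.1753  0.095 ]
wrist [(array([184, 131]), array([ 0.5192, -0.091 ,  0.002 ])), (array([303, 131]), array([ 0.5015, -0.2377,  0.002 ]))]
top [(array([286, 197]), array([ 0.5223, -0.0962,  0.002 ])), (array([320, 200]), array([ 0.5058, -0.2355,  0.002 ]))]
```

The magenta overlay lies exactly on the held cup's collar, so the grasp is centred, with the collar top 9 mm above the TCP. The bore in the wrist view at (237,52) is about 46 px across, which matches 38.4 mm, and puts the mouth at about (0.5815, -0.173). The tool can't tilt, so I'll pivot the cup in a light grip by pulling its foot against the back of the pot's lip.

Request:
jog_arm(
  hand=[0.055,0.055,0.055,0.055,0.055],
  travel=[
    [0.045,-0.001,0.0],
    [0.046,-0.001,0],
    [0.046,-0.001,0],
    [0.045,-0.001,0],
    [0,0,0],
  ],
  yaw=[0,0,0,0,0],
  grip_force=20,
)

```text
time_s: 5.98
position: [0.6451, -0.1803, 0.2235]
tool_rot: [[0.993, -0.118, -0.001], [-0.118, -0.993, 0.001], [-0.001, -0.001, -1.0]]
ft_force: [0.4, 0.5, -1.9]
grip_width: 0.0607
gripper_force: 33.6
```

Request:
jog_arm(
  hand=[0.055,0.055,0.055,0.055,0.055],
  travel=[
    [0,0,-0.02],
    [0,0,-0.02],
    [0,0,-0.015],
    [0,0,-0.008],
    [0,0,0],
  ],
  yaw=[0,0,0,0,0],
)

```text
time_s: 6.6
position: [0.6432, -0.1808, 0.1624]
tool_rot: [[0.993, -0.12, 0.0], [-0.12, -0.993, -0.0], [0.0, 0.0, -1.0]]
ft_force: [0.1, -0.5, -1.2]
grip_width: 0.0607
gripper_force: 33.7
```

Request:
jog_arm(
  hand=[0.055,0.055,0.055,0.055,0.055],
  travel=[
    [-0.008,0.001,0],
    [-0.006,0.001,0],
    [-0.004,0,0],
    [-0.004,0,0],
    [-0.004,0,0],
  ],
  yaw=[0,0,0,0,0],
)

```text
time_s: 7.22
position: [0.617, -0.1786, 0.1625]
tool_rot: [[0.993, -0.12, 0.0], [-0.12, -0.993, 0.0], [0.0, -0.0, -1.0]]
ft_force: [2.9, 1.4, 3.3]
grip_width: 0.0609
gripper_force: 35.1
```

Request:
jog_arm(
  hand=[0.055,0.055,0.055,0.055,0.055],
  travel=[
    [-0.004,0,0],
    [-0.004,0.001,0],
    [-0.004,0,0],
    [-0.001,0,0],
    [0,0,0],
  ],
  yaw=[0,0,0,0,0],
)

```text
time_s: 7.85
position: [0.604, -0.1779, 0.1622]
tool_rot: [[0.993, -0.12, -0.0], [-0.12, -0.993, 0.0], [-0.0, 0.0, -1.0]]
ft_force: [2.8, 0.3, -2.0]
grip_width: 0.0605
gripper_force: 35.3
```

Request:
jog_arm(
  hand=[0.055,0.055,0.055,0.055,0.055],
  travel=[
    [0.012,-0.001,0.02],
    [0,0,0.03],
    [0,0,0.0],
    [0,0,0],
    [0,0,0],
  ],
  yaw=[0,0,0,0,0],
)

```text
time_s: 8.48
position: [0.6156, -0.1786, 0.2109]
tool_rot: [[0.993, -0.12, -0.003], [-0.12, -0.993, 0.001], [-0.003, -0.001, -1.0]]
ft_force: [0.2, 0.8, -1.5]
grip_width: 0.0607
gripper_force: 35.3
```

```bash
python3 - <<'E'
from h import *
np.set_printoptions(precision=4,suppress=True)
s=env.observe(); print(s['time_s'],s['position'])
C=cam('wrist')
a=env.get_image('wrist')[:,:,::-1]; b=env.get_image('scene')[:,:,::-1]
cv2.imwrite('pics/raw_w3.png',a); cv2.imwrite('pics/raw_s3.png',b)
u,v=proj('scene',s['position'])[0].astype(int); print(u,v)
b=cv2.resize(b[v-35:v+45,u-40:u+40],(390,390),interpolation=cv2.INTER_CUBIC)
cv2.imwrite('pics/g3.png',np.hstack([cv2.resize(a[:384,50:460],(410,390)),b]))
E
```

```text
8.475 [ 0.6156 -0.1786  0.2109]
191 196
```

View pics/g3.png

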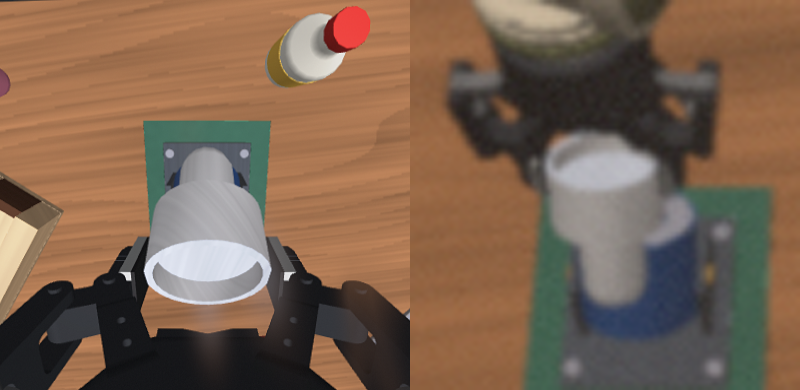

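```bash
cat > fit.py <<'E'
from h import *
from scipy.optimize import least_squares
th=np.linspace(0,2*np.pi,120)
a=np.radians(-6.85); X=np.array([np.cos(a),np.sin(a),0]); Y=np.array([-np.sin(a),np.cos(a),0]); Z=np.array([0,0,1.])
def meas(C,pos,P,L=.05):
    x,z,t=P; n=-np.sin(t)*X+np.cos(t)*Z; u=np.cross(Y,n); O=pos+x*X+z*Z
    ring=lambda r,h:proj('wrist',O+h*n+r*(np.outer(np.cos(th),u)+np.outer(np.sin(th),Y)),C)
    R=ring(.031,.036); F=ring(.015,-L)
    return np.array([R[:,1].max(),R[:,1].min(),R[:,0].max()-R[:,0].min(),F[:,1].min()])
def fit(C,pos,obs,L=.05):
    r=least_squares(lambda P:meas(C,pos,P,L)-obs,[0.01,-.025,.5]); return r.x,r.fun
E
python3 - <<'E'
from fit import *
np.set_printoptions(precision=4,suppress=True)
C=cam('wrist');s=env.observe()
for L in(.05,.04):
    x,f=fit(C,s['position'],np.array([299,236,126,145.5]),L); print(L,x[:2]*1000,np.degrees(x[2]),f)
E
```

```text
0.05 [ 12.8944 -25.2408] 28.229897442374778 [ 0.0159 -0.004  -0.0129 -0.0121]
0.04 [ 16.4094 -22.413 ] 30.87767831081691 [-3.1408  0.5181  2.5609  2.653 ]
```

The cup has pivoted. The wrist fit gives a 28° lean and a 50 mm foot with under 0.02 px residual, and the scene view shows a long thin foot (36 mm class). Lining it up with the bore and trying it.

Request:
jog_arm(
  hand=[0.055,0.055,0.055,0.055,0.055],
  travel=[
    [-0.037,0.005,0.0],
    [-0.036,0.005,0],
    [0,0,-0.02],
    [0,0,-0.015],
    [0,0,-0.007],
  ],
  yaw=[0,0,0,0,0],
)

```text
time_s: 9.2
position: [0.5431, -0.1687, 0.1691]
tool_rot: [[0.993, -0.12, -0.002], [-0.12, -0.993, 0.001], [-0.002, -0.001, -1.0]]
ft_force: [0.1, 0.1, -1.1]
grip_width: 0.0607
gripper_force: 35.3
```

Request:
jog_arm(
  hand=[0.055,0.055,0.055,0.055,0.055],
  travel=[
    [0,0,0],
    [0.0025,0,-0.0045],
    [0.0025,-0.001,-0.0045],
    [0.0025,0,-0.0045],
    [0,0,0],
  ],
  yaw=[0,0,0,0,0],
)

```text
time_s: 9.82
position: [0.5505, -0.1698, 0.1562]
tool_rot: [[0.993, -0.12, -0.001], [-0.12, -0.993, 0.0], [-0.001, -0.0, -1.0]]
ft_force: [-1.5, -1.0, -3.7]
grip_width: 0.0602
gripper_force: 35.2
```

```bash
python3 - <<'E'
from h import *
np.set_printoptions(precision=4,suppress=True)
s=env.observe(); print(s['time_s'],s['position'],s['wrist_torque'])
a=env.get_image('wrist')[:,:,::-1]; b=env.get_image('scene')[:,:,::-1]
cv2.imwrite('pics/raw_w4.png',a)
u,v=proj('scene',s['position'])[0].astype(int)
b=cv2.resize(b[v-30:v+50,u-40:u+40],(390,390),interpolation=cv2.INTER_CUBIC)
cv2.imwrite('pics/g4.png',np.hstack([cv2.resize(a[:384,50:460],(410,390)),b]))
E
```

```text
9.825 [ 0.5505 -0.1698  0.1562] [-0.0615  0.3283 -0.0299]
```

View pics/g4.png

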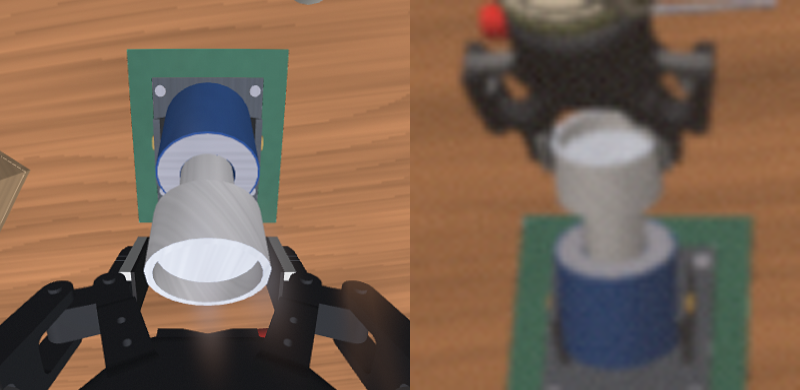

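The foot is entering the bore, centred side to side. The wrist view has it at (207,165), and the scene view shows it standing in the ring. There is light contact with the upper wall, so I shift 2 mm away from it and push on along the axis.

Request:
jog_arm(
  hand=[0.055,0.055,0.055,0.055,0.055],
  travel=[
    [-0.002,0,-0.001],
    [0.0025,0,-0.0045],
    [0.0025,-0.001,-0.0045],
    [0.0025,0,-0.0045],
    [0,0,0],
  ],
  yaw=[0,0,0,0,0],
)

```text
time_s: 10.55
position: [0.5562, -0.1707, 0.1418]
tool_rot: [[0.993, -0.12, -0.001], [-0.12, -0.993, 0.0], [-0.001, -0.0, -1.0]]
ft_force: [-0.5, -0.9, -0.8]
grip_width: 0.0608
gripper_force: 35.2
```

Request:
jog_arm(
  hand=[0.055,0.055,0.055,0.055,0.055],
  travel=[
    [0.0025,0,-0.0045],
    [0.0025,-0.001,-0.0045],
    [0.0025,0,-0.0045],
    [0,0,0],
    [0,0,0],
  ],
  yaw=[0,0,0,0,0],
)

```text
time_s: 11.18
position: [0.5637, -0.1718, 0.1289]
tool_rot: [[0.993, -0.12, 0.0], [-0.12, -0.993, -0.0], [0.0, 0.0, -1.0]]
ft_force: [0.6, 0.5, -1.3]
grip_width: 0.0606
gripper_force: 35.3
```

Request:
jog_arm(
  hand=[0.055,0.055,0.055,0.055,0.055],
  travel=[
    [0.0015,0,-0.0026],
    [0.0015,0,-0.0026],
    [0.0015,-0.0005,-0.0026],
    [0.0005,0,-0.0009],
    [0,0,0],
  ],
  yaw=[0,0,0,0,0],
)

```text
time_s: 11.8
position: [0.5683, -0.1723, 0.1203]
tool_rot: [[0.993, -0.12, -0.001], [-0.12, -0.993, 0.0], [-0.001, 0.0, -1.0]]
ft_force: [-5.1, 0.2, 1.6]
grip_width: 0.0607
gripper_force: 35.7
```

```bash
python3 - <<'E'
from h import *
np.set_printoptions(precision=4,suppress=True)
s=env.observe(); print(s['time_s'],s['position'],s['wrist_torque'])
a=env.get_image('wrist')[:,:,::-1]; b=env.get_image('scene')[:,:,::-1]
cv2.imwrite('pics/raw_w5.png',a)
u,v=proj('scene',s['position'])[0].astype(int)
b=cv2.resize(b[v-30:v+50,u-40:u+40],(390,390),interpolation=cv2.INTER_CUBIC)
cv2.imwrite('pics/g5.png',np.hstack([cv2.resize(a[:384,50:460],(410,390)),b]))
E
```

```text
11.8 [ 0.5683 -0.1723  0.1203] [ 0.0088  0.703  -0.0579]
```

View pics/g5.png

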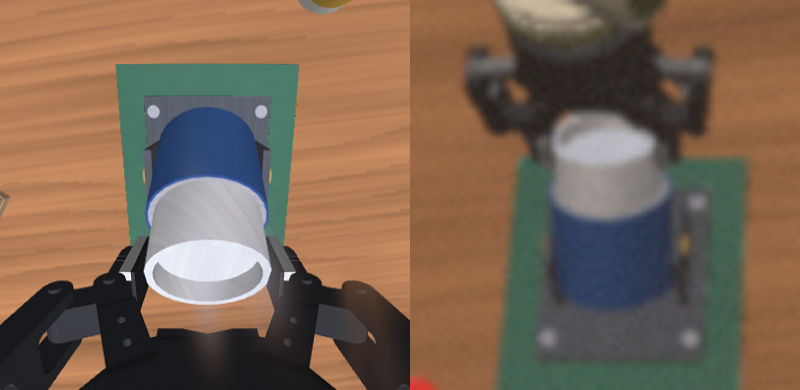

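The collar is nearly on the rim; both views show it meeting the blue pot. Pushing home with a firmer grip.

Request:
jog_arm(
  hand=[0.055,0.055,0.055,0.055,0.055],
  travel=[
    [-0.001,0,-0.0005],
    [0.0005,0,-0.0015],
    [0.0005,0,-0.0015],
    [0,0,-0.001],
    [0,0,0],
  ],
  yaw=[0,0,0,0,0],
  grip_force=50,
)

```text
time_s: 12.52
position: [0.5681, -0.1722, 0.1193]
tool_rot: [[0.993, -0.12, 0.001], [-0.12, -0.993, -0.002], [0.001, 0.002, -1.0]]
ft_force: [-17.1, 6.2, 31.0]
grip_width: 0.0599
gripper_force: 57.8
```

Reaction is about 35 N along the bore axis with no further travel, so the cup should be seated. Unloading, releasing and backing off to check.

Request:
jog_arm(
  hand=[0.055,0.055,0.085,0.085,0.085],
  travel=[
    [0,0,0.002],
    [0,0,0.001],
    [0,0,0],
    [0,0,0],
    [0,0,0],
  ],
  yaw=[0,0,0,0,0],
)

```text
time_s: 13.15
position: [0.5688, -0.1723, 0.1183]
tool_rot: [[0.993, -0.12, 0.0], [-0.12, -0.993, 0.0], [0.0, -0.0, -1.0]]
ft_force: [-0.4, -0.1, -0.1]
grip_width: 0.0851
gripper_force: 0.0
```

Request:
jog_arm(
  hand=[0.085,0.085,0.085,0.085,0.085],
  travel=[
    [0,0,0.03],
    [0,0,0.05],
    [-0.04,0.005,0.02],
    [-0.05,0.006,0],
    [0,0,0],
  ],
  yaw=[0,0,0,0,0],
)

```text
time_s: 13.78
position: [0.4763, -0.1605, 0.2189]
tool_rot: [[0.993, -0.121, -0.001], [-0.121, -0.993, 0.001], [-0.001, -0.0, -1.0]]
ft_force: [0.9, -0.4, 0.2]
grip_width: 0.0849
gripper_force: 0.0
```

```bash
python3 - <<'E'
from fit import *
np.set_printoptions(precision=4,suppress=True)
s=env.observe(); print(s['time_s'],s['position']); C=cam('wrist')
a=env.get_image('wrist')[:,:,::-1].copy(); b=env.get_image('scene')[:,:,::-1].copy(); Cs=cam('scene')
cv2.imwrite('pics/raw_w6.png',a);cv2.imwrite('pics/raw_s6.png',b)
M=np.array([.5815,-.1733,.095]); n=-.5*X+.866*Z; U=np.cross(Y,n)
o=a.copy()
for r,h,c in((.031,.036,(0,0,255)),(.031,0,(0,255,0)),(.036,0,(0,255,255))):
    cv2.polylines(o,[np.int32(proj('wrist',M+h*n+r*(np.outer(np.cos(th),U)+np.outer(np.sin(th),Y)),C)*1)],True,c,1)
u,v=proj('scene',M)[0].astype(int); w,z=proj('wrist',M,C)[0].astype(int); print(w,z)
z0=max(0,z-60); w0=w-65
f=lambda i:cv2.resize(i[z0:z0+130,w0:w0+130],(390,390),interpolation=cv2.INTER_CUBIC)
cv2.imwrite('pics/g6.png',np.hstack([f(a),f(o)]))
E
```

```text
13.775 [ 0.4763 -0.1605  0.2189]
257 68
```

View pics/g6.png

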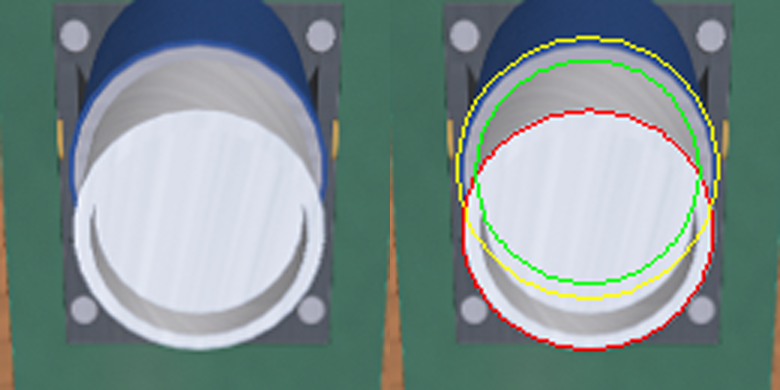

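The model of a fully seated cup (red ring, wrist view) lies on the real collar top all round. The rim ring is even, so this cup fits and sits at zero height to within about 1 mm. One confirming push on the dish with closed fingers.

Request:
jog_arm(
  hand=[0.02,0,0,0,0],
  travel=[
    [0.043,-0.005,0],
    [0.042,-0.005,0],
    [0,0,-0.02],
    [0,0,-0.02],
    [0,0,-0.017],
  ],
  yaw=[0,0,0,0,0],
  grip_force=40,
)

```text
time_s: 14.5
position: [0.5648, -0.1714, 0.1602]
tool_rot: [[0.993, -0.119, -0.0], [-0.119, -0.993, 0.0], [-0.0, -0.0, -1.0]]
ft_force: [-0.4, 0.2, 0.3]
grip_width: -0.0002
gripper_force: 0.0
```

Request:
jog_arm(
  hand=[0,0,0,0,0],
  travel=[
    [0,0,-0.003],
    [0,0,-0.003],
    [0,0,-0.003],
    [0,0,0],
    [0,0,0],
  ],
  yaw=[0,0,0,0,0],
)

```text
time_s: 15.12
position: [0.5638, -0.1713, 0.153]
tool_rot: [[0.993, -0.12, 0.001], [-0.12, -0.993, -0.0], [0.001, 0.0, -1.0]]
ft_force: [0.4, 0.2, 0.1]
grip_width: 0.0001
gripper_force: 0.0
```

Request:
jog_arm(
  hand=[0,0,0,0,0],
  travel=[
    [0,0,-0.003],
    [0,0,-0.003],
    [0,0,-0.003],
    [0,0,0],
    [0,0,0],
  ],
  yaw=[0,0,0,0,0],
)

```text
time_s: 15.75
position: [0.5637, -0.1713, 0.1437]
tool_rot: [[0.993, -0.12, 0.0], [-0.12, -0.993, -0.0], [0.0, 0.0, -1.0]]
ft_force: [0.9, 0.3, 0.2]
grip_width: -0.0002
gripper_force: 0.0
```

Request:
jog_arm(
  hand=[0,0,0,0,0],
  travel=[
    [0,0,-0.003],
    [0,0,-0.003],
    [0,0,-0.002],
    [0,0,0],
    [0,0,0],
  ],
  yaw=[0,0,0,0,0],
)

```text
time_s: 16.38
position: [0.5637, -0.1713, 0.1357]
tool_rot: [[0.993, -0.12, 0.0], [-0.12, -0.993, -0.0], [0.0, 0.0, -1.0]]
ft_force: [-0.4, 0.7, 0.9]
grip_width: -0.0001
gripper_force: 0.0
```

Request:
jog_arm(
  hand=[0,0,0,0,0],
  travel=[
    [0,0,-0.001],
    [0,0,-0.001],
    [0,0,-0.001],
    [0,0,0],
    [0,0,0],
  ],
  yaw=[0,0,0,0,0],
)

```text
time_s: 17.0
position: [0.5638, -0.1714, 0.1339]
tool_rot: [[0.993, -0.12, 0.001], [-0.12, -0.993, -0.001], [0.001, 0.001, -1.0]]
ft_force: [-2.8, 1.6, 9.4]
grip_width: -0.0001
gripper_force: 4.7
```

Request:
jog_arm(
  hand=[0,0,0,0,0],
  travel=[
    [0,0,-0.001],
    [0,0,-0.001],
    [0,0,-0.0005],
    [0,0,0],
    [0,0,0],
  ],
  yaw=[0,0,0,0,0],
)

```text
time_s: 17.62
position: [0.564, -0.1714, 0.1335]
tool_rot: [[0.993, -0.12, 0.003], [-0.12, -0.993, -0.002], [0.003, 0.002, -1.0]]
ft_force: [-8.6, 3.9, 24.8]
grip_width: -0.0
gripper_force: 13.0
```

Request:
jog_arm(
  hand=[0,0,0,0,0],
  travel=[
    [0,0,0.01],
    [0,0,0.04],
    [0,0,0.05],
    [-0.06,0,0],
    [-0.06,0,0],
  ],
  yaw=[0,0,0,0,0],
)

```text
time_s: 18.25
position: [0.4424, -0.1712, 0.2303]
tool_rot: [[0.993, -0.119, 0.001], [-0.119, -0.993, -0.001], [0.001, 0.001, -1.0]]
ft_force: [0.1, -1.2, 0.3]
grip_width: -0.0
gripper_force: 0.0
```

```bash
python3 - <<'E'
from h import *
C=cam('wrist'); a=env.get_image('wrist')[:,:,::-1]; b=env.get_image('scene')[:,:,::-1]; b0=cv2.imread('pics/raw_s6.png')
f=lambda i:cv2.resize(i[180:260,160:240],(390,390),interpolation=cv2.INTER_CUBIC)
print(env.observe()['time_s'],env.observe()['position'])
cv2.imwrite('pics/g7.png',np.hstack([cv2.resize(a[:384,50:460],(410,390)),f(b)]))
E
```

```text
18.35 [ 0.43899556 -0.16991028  0.22976752]
```

View pics/g7.png

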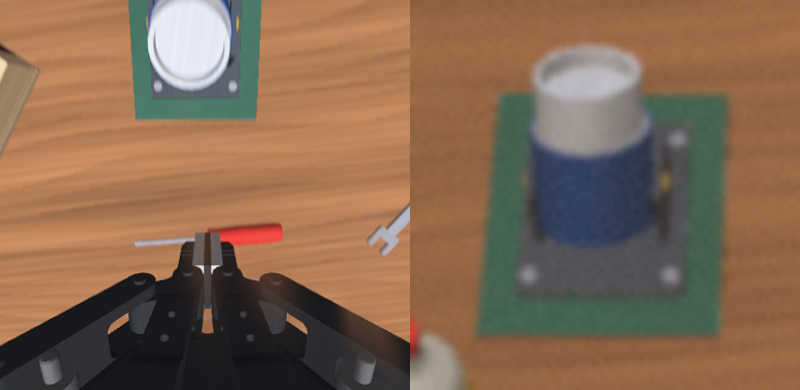

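The scene view shows the cup's collar flat on the blue rim with no gap, at about (590,130), and the arm is clear of it. The other two cups were never moved. Handing in.

```bash
python3 -c "
from rig import env
print(env.close_job())"
```

```text
the job is handed in; nothing more can be done
None
```

The first cup I tried, the far one in the rack (36 mm foot, 50 mm long), fits the holder on the green mat: I left it pushed home with its collar flat on the rim, left the other two cups hanging in the rack unmoved and untried, and handed the job in at about 18 s.

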